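# Fetch the brass bush from the back of the T-slot rail

## Robot

A 7-joint arm with a two-finger parallel gripper is mounted at the origin on a cart in front of the work surface, level with it; the furniture and walls round the work are solid. World frame = base frame: x ahead of the robot, y to its left, z up, the work surface at z = 0. Lengths are in m, angles in rad, forces in N, time in s.
With the tool pointing down it reaches from about 0.35 to 0.9 m from the base axis. Payload 19.9 kg.
Tool frame: the origin (TCP) lies at the very end of the fingers, on their centre line; the grasp point (between the pads) lies 19 mm behind it; z points along the fingers, y is the line along which they close (so a half turn about z gives the same grasp; the last joint's range is limited). The gripper opens to 85 mm and grips with 20 to 120 N. Pads are 22 mm wide; open, the fingers measure 114 mm over their backs; the gripper's body (76 mm by 85 mm) begins 54 mm behind the grasp point. The pads swing forward as they close: fully open they stand 13 mm farther back than shut.
Start: joints at [-1.27, 0.417, -0.01, 1.614, 0.005, 1.111, -0.053], TCP at [0.21, 0.589, 0.231] pointing down, gripper open.
Joint ranges: [-2.81, 2.81], [-0.39, 2.02], [-1.27, 1.25], [0.06, 2.57], [-1.19, 4.33], [0.19, 2], [-2.82, 2.82]. Speed limits (rad/s): [1.89, 1.89, 2.39, 2.39, 3.01, 3.01, 3.01].

## Interface

Orientations are given as a unit quaternion [x, y, z, w].
In Python, from workcell import env gives the robot as it stands.
- The arm moves only by the tool send_path, called after "Emit:" as name(argument=value, ...), one argument or row to a line, values as JSON. Schema: {"type":"object","properties":{"ticks":{"type":"array","items":{"type":"array","items":{"type":"array","items":{"type":"number"},"minItems":6,"maxItems":6},"minItems":1,"maxItems":12},"minItems":1,"maxItems":1},"jaw":{"type":"number"},"force":{"type":"number"},"only":{"type":"string"},"quiet":{"type":"boolean"},"lines":{"type":"string"}},"required":["ticks"],"additionalProperties":false}. ticks is a list that holds a single list of rows (three levels of brackets), with 1 to 12 rows, each of 6 numbers: dx, dy, dz in shares of the most that a row can go, 1 being 50 mm, then a rotation vector rx, ry, rz in parts of the range, where 1.0 means 2 pi rad; each row shifts and turns the commanded pose from where the row before left it, along the tool's axes as they then stand; what a row does not reach is not made up. A row lasts 1/10 s, in which the tool goes at most 0.05 m and 0.15 rad, less where a joint would pass 70% of its speed; a pose out of reach is approached as far as the arm can. jaw is the finger opening in m, set as the call begins (left out keeps the last). The fingers move at their own pace and stop on an object; force is the grip in N (left out, the last holds). Time passes only in rows, so rows that do not move let the fingers close. The tool returns the time, the measured TCP pose, the force, the opening and the grip force at its end. only (a regular expression) keeps the lines of the reply that match it, lines (a string "A,B") keeps lines A to B, and quiet returns only ok. A shift or turn number past 1, either way, is cut back to 1. Input that does not fit is refused with a message, and nothing moves.
- env.get_state(): the state, without advancing time (a new reading comes with each control period).
- env.read_camera(name): name is "scene" or "top" or "wrist"; returns a dict with "frame" (400x640x3 uint8, red, green, blue), "fx", "fy", "cx", "cy" (pixels), "extrinsics" (4x4, takes a point from camera to world coordinates). Camera axes: x right, y down, z forward; pixel columns grow to the right and rows downward; lengths in m; the calibration is good to about 2 mm. A picture is of the moment at which its call begins. There is no depth.
- env.hand_in(): hands the job in; it is judged then, once.
Trained networks look in the newest picture that a camera, given by its name, has taken for a name from the list of things; names that differ only in an ending like _2 or _b are one class to them, and where a whole thing is asked for, a point or a joint stands for the part that bears it (a point fixed in the world has none). Each returns a list of dicts, best first, with "score" (0 to 1); they miss things now and then, are a little off and sometimes report something else, mostly with a low value. They report only what shows in the picture. A call takes as long as a camera call.
- env.masks_of(thing, camera): "region" (400x640 bool, what is visible of it) and "position" ([column, row] in pixels, amid what is visible of it).
- env.spot_point(thing, camera): "position" ([column, row] in pixels: a listed point, or the origin of a listed thing).
The state is a dict: "t": time; "qpos": joint angles; "qd": joint speeds; "tau": joint torques, N m; "tcp_pos": TCP position; "ee_rot": TCP orientation; "contact_force": force on the tool from outside, world axes, zero at the start; "torque": the same for the moment, N m; "grip_width": finger opening in m; "finger_force": force on a finger pad.
Only numpy, scipy, OpenCV 4.12 (cv2) and the standard library are available. Lean on these libraries where they do the work, as an engineer would, in place of code of your own. Each camera call takes 0.05 s, during which the arm holds its last target. There are 200 camera calls.

## Task

The reference bush is needed at the gauge, but it stands at the closed end of the T-slot rail behind the gear and the black collar, and carriers can only leave the rail by its open end. Slide out the two carriers in front and set them upright in the grey tray, then slide out the brass bush's carrier and seat it fully in the round recess of the blue plate, and finally slide the gear and the collar back into the rail, each at the yellow mark where it stood before, so that the rearmost place stays free. Do not tip any carrier over, do not disturb the loupe or the rod clamp, and let go of everything at the end.

Things in the scene. Friction and masses are not known exactly. Their poses are not given: they have to be found in the camera images.
- bush_carrier: Carrier of the brass bush, the piece to fetch; starts rearmost. The 3 carriers are alike, round, upright along z, 0.15 kg; origin: centre of underside; yaw has no meaning. Heights: disc foot dia 38 mm, z 0-6; neck dia 15, z 6-17; grooved aluminium grip collar dia 36, z 17-47, grip here; above it the sample, here a flanged bush dia 25, top z 64. Keep fingertips above z 18 to clear the rail.
- gear_carrier: Same carrier with a steel spur gear on top (dia 33 mm, top z 59). Starts at the middle or front mark of the rail. In the slot a foot has 3.5 mm of play upward and to each side; slide it held about 1.5 mm off the floor.
- collar_carrier: Same carrier with a plain black collar on top (dia 31 mm, top z 56). Starts at the other one of the middle and front marks, each carrier within 3 mm of its mark.
- rail: T-slot rail, fixed; origin under its centre; +x to the closed end, open end toward the robot. Floor z 5 mm. Slot x -65 to 113, y 0, 45 wide under lips z 14.5-19.5 with a 22 gap for necks: no lifting there. Stop at x 113, top z 24. Open apron x -125 to -65: set down and lift off at x -95; guide cheeks (top z 20) narrow from 68 at x -103 to 45 at -65. Yellow marks: front x -18, middle 36, rear 90.
- tray: Grey moulded parts tray, fixed, the side area; 162 mm (its x) by 262 mm (its y), origin at the centre of its underside, floor z 2 mm, inside 146 by 246 mm, rim top z 24 mm. It stands right of the rail, nearer the robot or farther than the blue plate.
- seat_plate: Blue square plate, fixed, 112 x 112 x 16 mm, origin at the centre of its underside. In its middle a round recess of 46 mm diameter, floor at z 8 mm, rim chamfered by 4 mm, for a carrier's foot.
- loupe: Black stand loupe, 38 mm diameter, 34 mm high, loose bystander, origin at the centre of its underside.
- clamp: Small black rod clamp, 44 x 126 x 42 mm, loose bystander, origin at the centre of its underside.

How it is judged:
By the outcome, as a careful person would: the job done as asked, in the order asked, and still so for the second after the job is handed in, with the robot touching nothing.
It also fails if it takes over 115 s, if anything falls off the work surface, if the arm or the gripper's body presses on something with over 40 N, if the wrist force passes 120 N, or if a joint passes its speed limit or range.

## Working session

There is one attempt and no reset: what is moved stays moved. The work goes in short steps, Python scripts to look and compute and a tool call to move; the robot and the scene stay as the last step left them, time stands still between calls to the robot, and variables do not carry over. Pictures are saved under pics/ and viewed, at most 14 in all, crops included, and the job is handed in when it is done.

```bash
mkdir -p pics; ls; cat > h.py <<'E'
import numpy as np, cv2
from workcell import env
from scipy.spatial.transform import Rotation as R
def cam(n): return env.read_camera(n)
def proj(c,p):
    T=np.linalg.inv(c["extrinsics"]); q=T[:3,:3]@np.array(p)+T[:3,3]
    return np.array([c["fx"]*q[0]/q[2]+c["cx"],c["fy"]*q[1]/q[2]+c["cy"]])
def back(c,uv,z):
    E=np.array(c["extrinsics"]); d=E[:3,:3]@np.array([(uv[0]-c["cx"])/c["fx"],(uv[1]-c["cy"])/c["fy"],1])
    o=E[:3,3]; return o+d*(z-o[2])/d[2]
def save(c,n): cv2.imwrite("pics/"+n+".png",cv2.cvtColor(c["frame"],cv2.COLOR_RGB2BGR))
E
python3 - <<'E'
from h import *
s=env.get_state(); print(s)
for n in ("scene","top"):
    c=cam(n); save(c,n+"0"); print(n,np.round(c["extrinsics"],3).tolist(),c["fx"])
    for t in ("bush_carrier","gear_carrier","collar_carrier","rail","tray","seat_plate","loupe","clamp"):
        print(t,[(np.round(d["position"]).tolist(),round(d["score"],2),np.round(back(c,d["position"],0),3).tolist()) for d in env.spot_point(t,n)[:2]])
E
```

```text
pics
{'t': 0.0, 'qpos': array([-1.26952007,  0.41798549, -0.01032752,  1.61418194,  0.00467288,
        1.11072379, -0.05301708]), 'qd': array([-1.27842688e-03, -1.80397900e-03, -6.46667476e-04,  4.62372995e-04,
       -2.38542171e-03, -2.78561602e-04, -7.11296079e-05]), 'tau': array([ 7.30008596e-04, -8.64432192e+01,  6.79406114e-01, -4.34909499e+01,
        1.91131944e-02,  7.35482405e-03,  4.55664963e-05]), 'tcp_pos': array([0.20993292, 0.58830391, 0.2306497 ]), 'ee_rot': array([ 1.70549501e-01,  9.85348903e-01, -6.32291413e-04, -7.90958593e-05]), 'contact_force': array([-0.43640557,  0.27841517,  0.46472987]), 'torque': array([-0.03911245,  0.03678248,  0.00950241]), 'finger_force': 0.0, 'grip_width': 0.08560391006821853}
scene [[0.663, -0.534, 0.525, 0.16], [-0.748, -0.45, 0.487, -0.47], [-0.024, -0.716, -0.698, 0.633], [0.0, 0.0, 0.0, 1.0]] 373.29489644725743
bush_carrier [([285.0, 186.0], 0.49, [0.611, 0.059, 0.0]), ([385.0, 198.0], 0.42, [0.738, -0.156, 0.0])]
gear_carrier [([242.0, 208.0], 0.65, [0.492, 0.081, 0.0])]
collar_carrier [([264.0, 201.0], 0.78, [0.539, 0.059, 0.0]
[... 289 characters left out ...]
988, 0.153, 0.413], [-1.0, -0.017, -0.008, -0.051], [0.011, -0.153, -0.988, 1.12], [0.0, 0.0, 0.0, 1.0]] 516.5718445581975
bush_carrier [([274.0, 198.0], 0.53, [0.596, 0.037, 0.0])]
gear_carrier [([250.0, 239.0], 0.68, [0.504, 0.085, 0.0])]
collar_carrier [([258.0, 218.0], 0.66, [0.55, 0.069, 0.0]), ([261.0, 128.0], 0.39, [0.754, 0.069, 0.0])]
rail [([255.0, 237.0], 0.82, [0.51, 0.076, 0.0]), ([269.0, 196.0], 0.6, [0.601, 0.047, 0.0])]
tray [([384.0, 191.0], 0.59, [0.614, -0.205, 0.0])]
seat_plate [([383.0, 269.0], 0.59, [0.444, -0.202, 0.0])]
loupe [([362.0, 136.0], 0.45, [0.738, -0.156, 0.0])]
clamp [([262.0, 129.0], 0.84, [0.752, 0.069, 0.0]), ([359.0, 138.0], 0.42, [0.734, -0.151, 0.0])]
```

View pics/scene0.png

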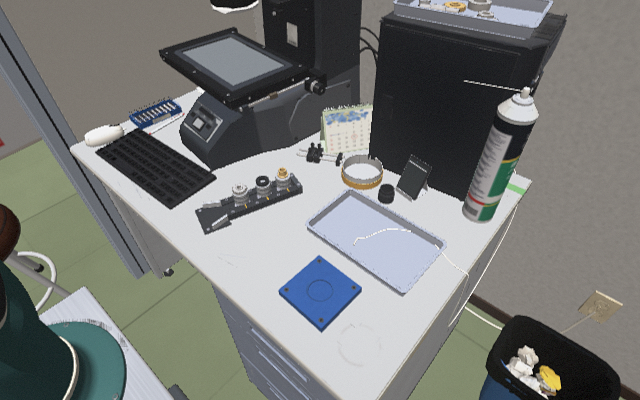

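```bash
python3 - <<'E'
import cv2
i=cv2.imread("pics/top0.png"); cv2.imwrite("pics/top0c.png",cv2.resize(i[100:320,190:470],None,fx=2.7,fy=2.7,interpolation=cv2.INTER_CUBIC))
E
```

```text
(no output)
```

View pics/top0c.png

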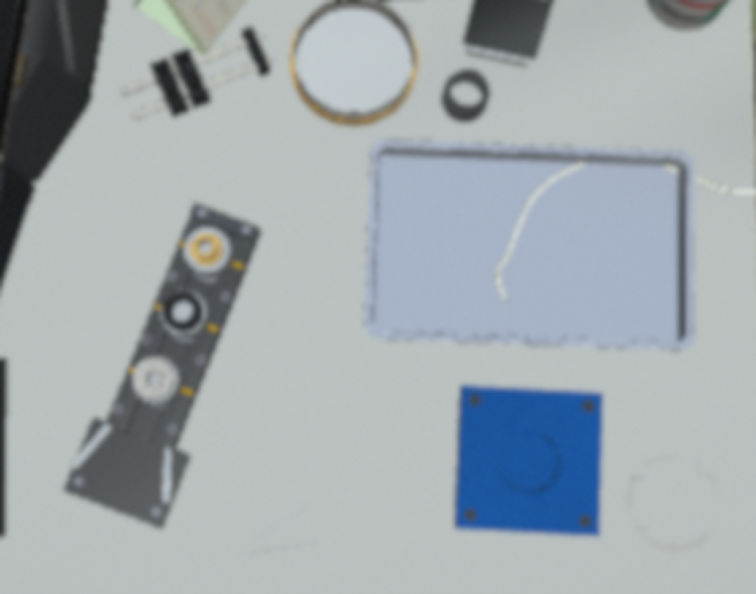

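The rail order is gear at the front, collar in the middle and bush at the rear. The tray is beyond the blue plate. In the top crop the gear is at (155,380), the collar at (183,310) and the bush at (207,250). I'll now fit the rail from the yellow marks.

```bash
python3 - <<'E'
from h import *
c=cam("top"); f=c["frame"]
hsv=cv2.cvtColor(f,cv2.COLOR_RGB2HSV)
m=cv2.inRange(hsv,(15,120,90),(35,255,255)); m[:160]=0;m[260:]=0;m[:,:220]=0;m[:,300:]=0
n,l,st,ce=cv2.connectedComponentsWithStats(m)
for i in range(1,n): print(st[i,4],np.round(ce[i],1),np.round(back(c,ce[i],.0195),4))
for t,z in (("gear_carrier",.064),("collar_carrier",.061),("bush_carrier",.069),("rail",.0195),("tray",.024),("seat_plate",.016),("loupe",.034),("clamp",.03)):
    for d in env.masks_of(t,"top")[:2]:
        r=d["region"]; cn=max(cv2.findContours(r.astype(np.uint8),0,1)[0],key=len)
        re=cv2.minAreaRect(cn); P=[np.round(back(c,p,z)[:2],3).tolist() for p in cv2.boxPoints(re)]
        print(t,round(d["score"],2),r.sum(),np.round(back(c,re[0],z),4),P)
# blue plate by colour
m=cv2.inRange(hsv,(100,150,60),(125,255,255)); cn=max(cv2.findContours(m,0,1)[0],key=cv2.contourArea)
re=cv2.minAreaRect(cn); print("plate",np.round(back(c,re[0],.016),4),[np.round(back(c,p,.016)[:2],4).tolist() for p in cv2.boxPoints(re)])
# dark circle of recess edges / light gear discs
g=cv2.cvtColor(f,cv2.COLOR_RGB2GRAY)
crop=cv2.resize(f[175:310,205:425],None,fx=3.6,fy=3.6,interpolation=cv2.INTER_CUBIC); cv2.imwrite("pics/c1.png",crop[:,:,::-1])
E
```

```text
5 [267.4 195.2] [0.5982 0.0492 0.0195]
8 [277.8 197.9] [0.5928 0.0268 0.0195]
7 [268.4 221.1] [0.5419 0.0453 0.0195]
7 [258.7 244.4] [0.4918 0.0645 0.0195]
gear_carrier 0.61 8816 [ 0.6045 -0.2004  0.064 ] [[0.53, -0.072], [0.686, -0.076], [0.681, -0.331], [0.525, -0.322]]
gear_carrier 0.57 273 [0.4942 0.0829 0.064 ] [[0.511, 0.101], [0.512, 0.066], [0.477, 0.065], [0.477, 0.1]]
collar_carrier 0.84 255 [0.5458 0.064  0.061 ] [[0.546, 0.089], [0.571, 0.065], [0.546, 0.039], [0.52, 0.063]]
collar_carrier 0.23 714 [0.7351 0.0596 0.061 ] [[0.734, 0.123], [0.782, 0.015], [0.736, -0.003], [0.689, 0.103]]
bush_carrier 0.85 241 [0.5913 0.0456 0.069 ] [[0.609, 0.063], [0.609, 0.03], [0.574, 0.029], [0.573, 0.061]]
rail 0.74 2750 [0.5116 0.0773 0.0195] [[0.411, 0.16], [0.647, 0.072], [0.615, -0.008], [0.381, 0.082]]
rail 0.2 216 [ 0.7351 -0.1537  0.0195] [[0.756, -0.135], [0.757, -0.172], [0.714, -0.172], [0.713, -0.135]]
tray 0.67 9106 [ 0.611  -0.2069  0.024 ] [[0.531, -0.071], [0.698, -0.075], [0.693, -0.346], [0.526, -0.336]]
seat_plate 0.67 2737 [ 0.4413 -0.205   0.016 ] [[0.387, -0.147], [0.499, -0.15], [0.497, -0.264], [0.385, -0.259]]
seat_plate 0.41 8938 [ 0.6131 -0.2085  0.016 ] [[0.532, -0.074], [0.698, -0.076], [0.696, -0.346], [0.53, -0.338]]
loupe 0.47 173 [ 0.7297 -0.1523  0.034 ] [[0.728, -0.126], [0.757, -0.153], [0.731, -0.178], [0.703, -0.151]]
clamp 0.69 726 [0.7451 0.0636 0.03  ] [[0.742, 0.128], [0.795, 0.02], [0.748, -0.001], [0.696, 0.107]]
plate [ 0.4417 -0.2059  0.016 ] [[0.3902, -0.1498], [0.4969, -0.154], [0.4941, -0.2629], [0.3874, -0.2571]]
```

```bash
cat >> h.py <<'E'
def togo(p,yaw=None):
    """delta in tool axes to world point p; yaw = world angle of tool y (deg)"""
    s=env.get_state(); r=R.from_quat(s["ee_rot"]); M=r.as_matrix()
    d=M.T@(np.array(p)-s["tcp_pos"]); y=np.degrees(np.arctan2(M[1,1],M[0,1]))
    print("togo",np.round(d,4),"tooly",round(y,2),"tilt",np.round(M[:2,2],4),"F",np.round(s["contact_force"],1),"t",s["t"])
    return d
E
python3 - <<'E'
from h import *
togo([.50,.085,.24])
c=cam("scene")
for p in ((180,148),(215,160),(225,195),(315,168),(325,150)): print(p,np.round(back(c,p,0),3))
E
```

```text
togo [-0.4423 -0.3769 -0.0087] tooly 70.36 tilt [-0.     -0.0001] F [ 1.   0.2 -0.2] t 1.35
(180, 148) [0.531 0.401 0.   ]
(215, 160) [0.562 0.279 0.   ]
(225, 195) [0.493 0.148 0.   ]
(315, 168) [0.712 0.047 0.   ]
(325, 150) [0.788 0.078 0.   ]
```

View pics/c1.png

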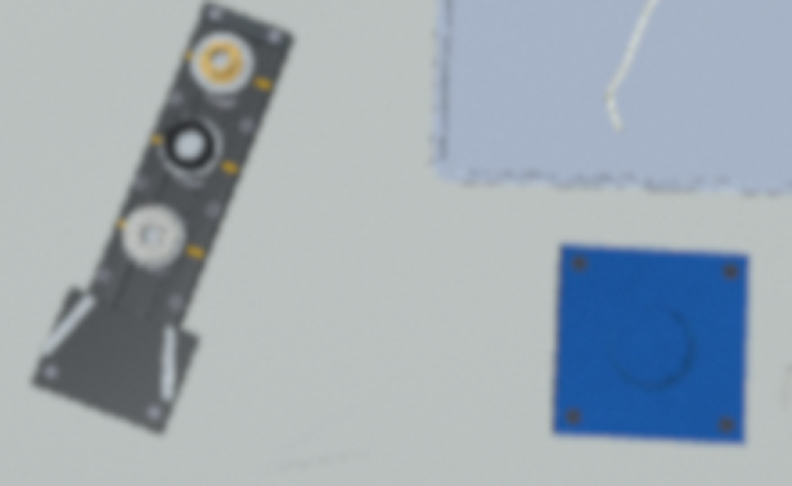

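The crop shows the carriers at (222,62), (190,146) and (155,237), and the recess ring at about (652,347). The tool y axis already lies across the rail, so I'll move over it.

The rows are not in the units I measure in: shifts go in shares of 50 mm and turns go in shares of 2 pi rad. I convert before sending: -0.045 m is -0.9, -0.042 m is -0.84.

Emit:
send_path(
  ticks=[
    [[-0.7, -0.7, -0.2, 0, 0, 0], [-0.9, -0.84, -0.2, 0, 0, 0], [-0.9, -0.84, 0, 0, 0, 0], [-0.9, -0.84, 0, 0, 0, 0], [-0.9, -0.84, 0, 0, 0, 0], [-0.9, -0.84, 0, 0, 0, 0], [-0.9, -0.84, 0, 0, 0, 0], [-0.9, -0.84, 0, 0, 0, 0], [-0.6, -0.6, 0, 0, 0, 0], [-0.4, -0.36, 0, 0, 0, 0], [0, 0, 0, 0, 0, 0], [0, 0, 0, 0, 0, 0]],
  ],
  jaw=0.085,
)

```text
t: 2.6
tcp_pos: [0.4225, 0.1719, 0.2493]
ee_rot: [0.171, 0.985, 0.0, 0.0]
contact_force: [0.2, 1.3, -0.4]
grip_width: 0.0849
finger_force: 0.0
```

```bash
python3 - <<'E'
from h import *
s=env.get_state();print(np.round(s["qpos"],2))
togo([.5,.085,.24])
c=cam("wrist"); save(c,"w1"); print(np.round(c["extrinsics"],3).tolist(),c["fx"])
hsv=cv2.cvtColor(c["frame"],cv2.COLOR_RGB2HSV)
m=cv2.inRange(hsv,(15,150,100),(35,255,255))
n,l,st,ce=cv2.connectedComponentsWithStats(m)
for i in range(1,n):
    if st[i,4]>8: print(st[i,4],np.round(ce[i],1),np.round(back(c,ce[i],.0195),4))
E
```

```text
[-0.72  0.09  0.28  2.   -0.03  1.05  0.8 ]
togo [-0.1023 -0.0557  0.0093] tooly 70.3 tilt [0.0001 0.0002] F [ 0.2  1.3 -0.4] t 2.6
[[0.337, 0.892, 0.3, 0.346], [0.941, -0.32, -0.106, 0.198], [0.001, 0.318, -0.948, 0.392], [0.0, 0.0, 0.0, 1.0]] 294.70292783802836
14 [296.  242.5] [0.5074 0.1026 0.0195]
10 [266.  275.5] [0.5421 0.0423 0.0195]
13 [296.8 275.5] [0.5573 0.0843 0.0195]
10 [268.  306.5] [0.5928 0.0239 0.0195]
12 [298.  306.6] [0.6082 0.0665 0.0195]
```

View pics/w1.png

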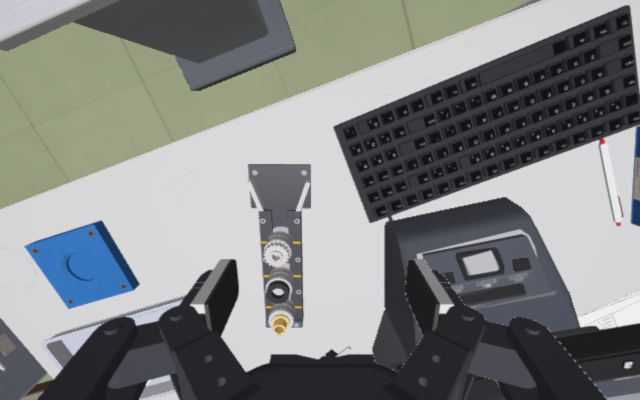

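The wrist picture shows the rail head-on, with the gear at (277,254), the collar at (279,290), the bush at (281,324) and the mark pairs clearly visible. I'll go above the gear and remeasure.

Emit:
send_path(
  ticks=[
    [[-0.6, -0.4, 0.4, 0, 0, 0], [-0.8, -0.4, 0.6, 0, 0, 0], [-0.6, -0.3, 0.6, 0, 0, 0], [0, 0, 0, 0, 0, 0], [0, 0, 0, 0, 0, 0], [0, 0, 0, 0, 0, 0]],
  ],
  jaw=0.085,
)

```text
t: 3.25
tcp_pos: [0.4957, 0.0904, 0.1719]
ee_rot: [0.17, 0.986, 0.0, 0.0]
contact_force: [0.1, 0.2, -1.2]
grip_width: 0.0849
finger_force: 0.0
```

```bash
cat > marks.py <<'E'
from h import *
c=cam("wrist")
def marks(c):
    hsv=cv2.cvtColor(c["frame"],cv2.COLOR_RGB2HSV)
    m=cv2.inRange(hsv,(15,150,100),(35,255,255))
    n,l,st,ce=cv2.connectedComponentsWithStats(m)
    for i in range(1,n):
        if st[i,4]>8: print(st[i,:5],np.round(ce[i],1),np.round(back(c,ce[i],.0195),4))
E
python3 - <<'E'
from marks import *
import sys
togo([.499,.083,.24])
save(c,"w2"); marks(c)
for t,z in (("gear_carrier",.064),("collar_carrier",.061),("bush_carrier",.069)):
    for d in env.masks_of(t,"wrist")[:2]:
        r=d["region"].astype(np.uint8); x,y,w,h=cv2.boundingRect(r); print(t,round(d["score"],2),x,y,w,h)
E
```

```text
togo [-0.0056 -0.0058 -0.0678] tooly 70.49 tilt [0.001  0.0009] F [ 0.6 -0.7 -0.2] t 3.3
[291 190   7   3  20] [294.2 191. ] [0.4914 0.0607 0.0195]
[334 191   9   2  17] [338.2 191.5] [0.5073 0.1038 0.0195]
[292 238   8   2  15] [295.3 238.5] [0.5425 0.0421 0.0195]
[332 238   9   2  18] [336.  238.5] [0.5576 0.0843 0.0195]
[293 280   8   2  16] [296.5 280.5] [0.593  0.0241 0.0195]
[332 280   8   3  20] [335.7 280.9] [0.6087 0.0667 0.0195]
gear_carrier 0.6 297 170 38 50
collar_carrier 0.69 297 219 36 53
bush_carrier 0.64 299 270 33 45
```

View pics/w2.png

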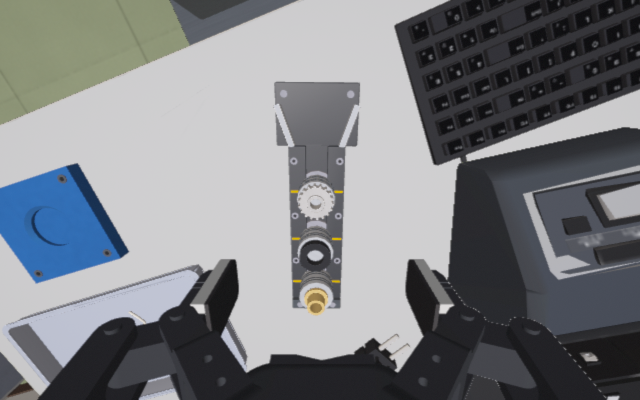

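Marks seen from both wrist views agree: front (.4994,.0823), middle (.5500,.0632), rear (.6008,.0454), so rail yaw is −20°. Gear is at pixel (316,202), collar (316,256) and bush (316,295).

```bash
cat >> h.py <<'E'
O=np.array([.51625,.0759]); A=np.radians(-20); X=np.array([np.cos(A),np.sin(A)]); Y=np.array([-np.sin(A),np.cos(A)])
def w2r(p): d=np.array(p[:2])-O; return np.round([d@X,d@Y],4)
def r2w(x,y,z): return [*(O+x*X+y*Y),z]
E
python3 - <<'E'
from h import *
from scipy.spatial.transform import Rotation
c=cam("wrist")
for n,p,z in (("gear",(316,202),.064),("collar",(316,255),.061),("bush",(316,294.5),.069)): print(n,w2r(back(c,p,z)))
g=cv2.cvtColor(c["frame"],cv2.COLOR_RGB2GRAY)
print(cv2.HoughCircles(cv2.resize(g[150:330,270:360],None,fx=4,fy=4,interpolation=cv2.INTER_CUBIC),cv2.HOUGH_GRADIENT,1.5,100,param1=120,param2=30,minRadius=40,maxRadius=90)/4+np.array([270,150,0]))
s=env.get_state();print("tcp rail",w2r(s["tcp_pos"]))
togo(r2w(-.018,0,.025))
E
```

```text
gear [-0.0206  0.0002]
collar [0.0344 0.0002]
bush [0.0735 0.0004]
[[[316.3125     199.3125      18.92499924]
  [315.9375     255.1875      15.92500019]
  [316.6875     300.5625      18.36249924]]]
tcp rail [-0.0238  0.0059]
togo [-0.0056 -0.0061  0.147 ] tooly 70.42 tilt [0.0011 0.0006] F [-0.2 -0.8  0.1] t 3.5
```

Scaled: 0.04 m is 0.8, -0.006 m is -0.12.

Emit:
send_path(
  ticks=[
    [[-0.08, -0.12, 0, 0, 0, 0], [0, 0, 0.6, 0, 0, 0], [0, 0, 0.8, 0, 0, 0], [0, 0, 0.6, 0, 0, 0], [0, 0, 0.6, 0, 0, 0], [0, 0, 0.3, 0, 0, 0], [0, 0, 0, 0, 0, 0], [0, 0, 0, 0, 0, 0]],
  ],
  jaw=0.085,
)

```text
t: 4.3
tcp_pos: [0.498, 0.0815, 0.0269]
ee_rot: [0.171, 0.985, -0.0, 0.0]
contact_force: [-0.4, 0.5, 0.5]
grip_width: 0.0851
finger_force: 0.0
```

```bash
python3 -c "
from h import *
s=env.get_state();print(w2r(s['tcp_pos']));togo(r2w(-.02,0,.025))
c=cam('scene');f=c['frame'][150:260,180:330];cv2.imwrite('pics/s1.png',cv2.resize(f[:,:,::-1],None,fx=4,fy=4,interpolation=cv2.INTER_CUBIC))"
```

```text
[-0.0191 -0.001 ]
togo [0.0009 0.001  0.0019] tooly 70.34 tilt [ 0.0002 -0.0002] F [-0.4  0.5  0.5] t 4.3
```

View pics/s1.png

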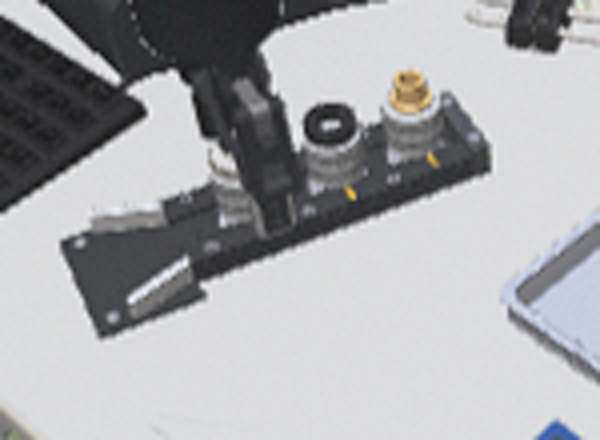

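The picture shows the gripper straddling the gear at (235,190), clear of the collar. Closing.

Scaled: 0.001 m is 0.02.

Emit:
send_path(
  ticks=[
    [[0, 0.02, 0.02, 0, 0, 0], [0, 0, 0, 0, 0, 0], [0, 0, 0, 0, 0, 0], [0, 0, 0, 0, 0, 0], [0, 0, 0, 0, 0, 0], [0, 0, 0, 0, 0, 0], [0, 0, 0, 0, 0, 0], [0, 0, 0, 0, 0, 0]],
  ],
  jaw=0.03,
  force=60,
)

```text
t: 5.15
tcp_pos: [0.4982, 0.0829, 0.026]
ee_rot: [0.171, 0.985, 0.0, 0.0]
contact_force: [-3.6, -0.5, 13.4]
grip_width: 0.0344
finger_force: 58.5
```

```bash
python3 -c "
from h import *
s=env.get_state();print(w2r(s['tcp_pos']));togo(r2w(-.02,0,.027))"
```

```text
[-0.0193  0.0004]
togo [ 0.0007 -0.0004 -0.001 ] tooly 70.36 tilt [0.0005 0.0003] F [-3.6 -0.5 13.4] t 5.15
```

Scaled: 0.012 m is 0.24, 0.008 m is 0.16.

Emit:
send_path(
  ticks=[
    [[0, 0, -0.02, 0, 0, 0], [0, 0, -0.014, 0, 0, 0], [0.16, 0, 0, 0, 0, 0], [0.24, 0, 0, 0, 0, 0], [0.24, 0, 0, 0, 0, 0], [0, 0, 0, 0, 0, 0]],
  ],
)

```text
t: 5.75
tcp_pos: [0.4657, 0.0944, 0.0269]
ee_rot: [0.17, 0.985, -0.0, -0.001]
contact_force: [-0.2, 0.1, -2.4]
grip_width: 0.0346
finger_force: 59.8
```

```bash
python3 -c "
from h import *
s=env.get_state();print(w2r(s['tcp_pos']));togo(r2w(-.095,0,.0275))"
```

```text
[-0.0538  0.0001]
togo [ 0.0412  0.0002 -0.0005] tooly 70.44 tilt [-0.0016  0.0001] F [-0.2  0.1 -2.4] t 5.75
```

Scaled: -0.03 m is -0.6, -0.01 m is -0.2.

Emit:
send_path(
  ticks=[
    [[0.24, 0, 0, 0, 0, 0], [0.3, 0, 0, 0, 0, 0], [0.24, 0, 0, 0, 0, 0], [0.06, 0, 0, 0, 0, 0], [0, 0, -0.2, 0, 0, 0], [0, 0, -0.5, 0, 0, 0], [0, 0, -0.6, 0, 0, 0], [0, 0, -0.5, 0, 0, 0], [0, 0, 0, 0, 0, 0]],
  ],
)

```text
t: 6.65
tcp_pos: [0.4303, 0.108, 0.1204]
ee_rot: [0.171, 0.985, 0.001, 0.002]
contact_force: [0.3, -0.0, -2.2]
grip_width: 0.0344
finger_force: 60.0
```

```bash
python3 -c "
from h import *
s=env.get_state();print(w2r(s['tcp_pos']));togo([.585,-.145,.1])"
```

```text
[-0.0918  0.0007]
togo [-0.2308 -0.1862  0.0206] tooly 70.33 tilt [0.0049 0.0021] F [ 0.3 -0.  -2.2] t 6.65
```

Scaled: -0.035 m is -0.7, -0.005 m is -0.1.

Emit:
send_path(
  ticks=[
    [[-0.24, -0.2, 0, 0, 0, 0], [-0.54, -0.44, 0, 0, 0, 0], [-0.7, -0.56, 0, 0, 0, 0], [-0.7, -0.56, 0, 0, 0, 0], [-0.7, -0.56, 0, 0, 0, 0], [-0.7, -0.56, 0, 0, 0, 0], [-0.6, -0.48, 0, 0, 0, 0], [-0.3, -0.24, 0, 0, 0, 0], [-0.12, -0.1, 0, 0, 0, 0], [0, 0, 0, 0, 0, 0], [0, 0, 0, 0, 0, 0]],
  ],
)

```text
t: 7.75
tcp_pos: [0.5823, -0.1428, 0.1168]
ee_rot: [0.17, 0.985, 0.0, -0.0]
contact_force: [0.3, 0.4, -1.2]
grip_width: 0.0347
finger_force: 60.1
```

```bash
python3 -c "
from h import *
s=env.get_state();togo([.585,-.145,.025]);c=cam('wrist');save(c,'w3')"
```

```text
togo [-0.0034 -0.0012  0.0918] tooly 70.4 tilt [-0.0007  0.0005] F [ 0.3  0.4 -1.2] t 7.75
```

View pics/w3.png

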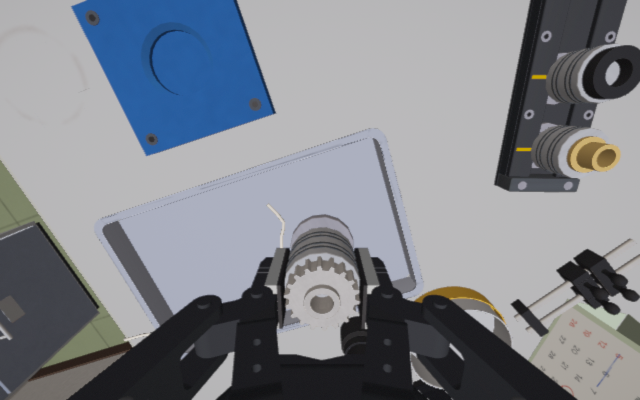

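Gear held upright at (322,305), above the near-left part of the tray. Lowering.

Scaled: 0.03 m is 0.6, 0.025 m is 0.5.

Emit:
send_path(
  ticks=[
    [[-0.04, 0, 0.2, 0, 0, 0], [0, 0, 0.5, 0, 0, 0], [0, 0, 0.6, 0, 0, 0], [0, 0, 0.3, 0, 0, 0], [0, 0, 0.12, 0, 0, 0], [0, 0, 0.08, 0, 0, 0], [0, 0, 0.04, 0, 0, 0], [0, 0, 0.02, 0, 0, 0], [0, 0, 0, 0, 0, 0]],
  ],
)

```text
t: 8.7
tcp_pos: [0.585, -0.1446, 0.0247]
ee_rot: [0.171, 0.985, -0.0, 0.0]
contact_force: [-0.8, 0.4, -1.5]
grip_width: 0.0343
finger_force: 60.1
```

```bash
python3 -c "
from h import *
s=env.get_state();togo([.585,-.145,.023])"
```

```text
togo [-0.0002 -0.0004  0.0017] tooly 70.36 tilt [ 0.0009 -0.0002] F [-0.8  0.4 -1.5] t 8.7
```

Scaled: 0.001 m is 0.02, 0.0006 m is 0.012.

Emit:
send_path(
  ticks=[
    [[0, 0, 0.02, 0, 0, 0], [0, 0, 0.012, 0, 0, 0], [0, 0, 0, 0, 0, 0], [0, 0, 0, 0, 0, 0]],
  ],
)

```text
t: 9.1
tcp_pos: [0.5849, -0.1446, 0.0231]
ee_rot: [0.171, 0.985, 0.0, 0.0]
contact_force: [-2.1, 1.1, 6.1]
grip_width: 0.0345
finger_force: 61.2
```

Emit:
send_path(
  ticks=[
    [[0, 0, 0, 0, 0, 0], [0, 0, 0, 0, 0, 0], [0, 0, 0, 0, 0, 0], [0, 0, 0, 0, 0, 0]],
  ],
  jaw=0.056,
)

```text
t: 9.5
tcp_pos: [0.5846, -0.1446, 0.0225]
ee_rot: [0.171, 0.985, -0.0, 0.0]
contact_force: [-0.2, -0.6, -0.0]
grip_width: 0.056
finger_force: 0.0
```

Emit:
send_path(
  ticks=[
    [[0, 0, -0.4, 0, 0, 0], [0, 0, -0.8, 0, 0, 0], [0, 0, -0.8, 0, 0, 0], [0, 0, -0.2, 0, 0, 0], [0, 0, 0, 0, 0, 0]],
  ],
)

```text
t: 10.0
tcp_pos: [0.5855, -0.1446, 0.1341]
ee_rot: [0.171, 0.985, 0.0, 0.002]
contact_force: [0.4, -0.2, 0.0]
grip_width: 0.0564
finger_force: 0.0
```

```bash
python3 -c "
from h import *
togo(r2w(.0352,0,.13)); c=cam('wrist'); save(c,'w4')
for d in env.masks_of('gear_carrier','wrist')[:2]: print(d['score'],d['position'],cv2.boundingRect(d['region'].astype(np.uint8)))"
```

```text
togo [0.1041 0.1842 0.004 ] tooly 70.37 tilt [ 0.003  -0.0002] F [ 0.4 -0.2  0. ] t 10.0
0.7 [320.5, 201.3] (300, 171, 43, 57)
0.55 [578.5, 70.8] (532, 42, 90, 59)
```

Scaled: 0.043 m is 0.86, 0.04 m is 0.8.

Emit:
send_path(
  ticks=[
    [[0.2, 0.4, 0, 0, 0, 0], [0.4, 0.72, 0, 0, 0, 0], [0.5, 0.86, 0, 0, 0, 0], [0.44, 0.8, 0, 0, 0, 0], [0.36, 0.6, 0, 0, 0, 0], [0.16, 0.26, 0, 0, 0, 0], [0.02, 0.04, 0, 0, 0, 0], [0, 0, 0, 0, 0, 0]],
  ],
  jaw=0.085,
)

```text
t: 10.9
tcp_pos: [0.5484, 0.0629, 0.1318]
ee_rot: [0.171, 0.985, -0.001, -0.0]
contact_force: [0.4, -0.8, 0.0]
grip_width: 0.085
finger_force: 0.0
```

```bash
python3 -c "
from h import *
from marks import marks
c=cam('wrist'); save(c,'w5'); togo(r2w(.0352,0,.026)); marks(c)"
```

```text
togo [-0.      0.0021  0.1061] tooly 70.24 tilt [-0.0004 -0.0009] F [-0.5 -0.9  0.2] t 11.0
[294 136  17   4  46] [302.1 137.3] [0.4924 0.0636 0.0195]
[341 137  17   3  51] [349. 138.] [0.5064 0.1009 0.0195]
[296 197   9   3  26] [299.8 198. ] [0.5422 0.0423 0.0195]
[345 197  10   3  29] [349.7 198. ] [0.5575 0.0849 0.0195]
[297 251  10   2  19] [301.3 251.5] [0.5933 0.0241 0.0195]
[344 251   9   2  18] [348.  251.5] [0.6086 0.0666 0.0195]
[276 353  13   1  13] [282. 353.] [ 0.7027 -0.0407  0.0195]
[246 355  25  17 150] [259.1 362.1] [ 0.7061 -0.0696  0.0195]
```

View pics/w5.png

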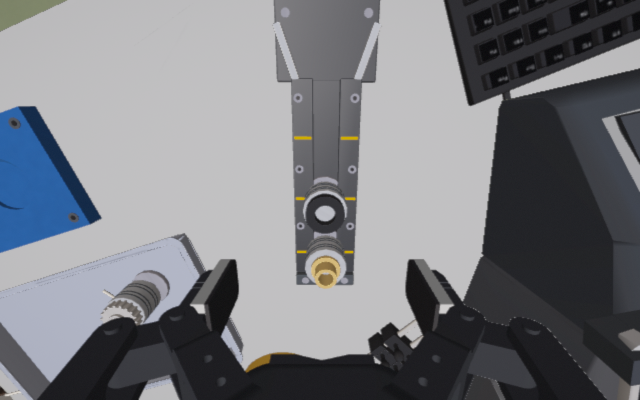

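Gear stands upright in the tray at (140,295); the collar is at (325,213) on the middle mark. Descending.

Scaled: 0.035 m is 0.7, 0.002 m is 0.04.

```bash
python3 -c "
from h import *
c=cam('wrist'); print(w2r(back(c,(325,213),.061)))"
```

```text
[ 0.035  -0.0005]
```

Emit:
send_path(
  ticks=[
    [[0, 0.04, 0.2, 0, 0, 0], [0, 0, 0.6, 0, 0, 0], [0, 0, 0.7, 0, 0, 0], [0, 0, 0.4, 0, 0, 0], [0, 0, 0.2, 0, 0, 0], [0, 0, 0, 0, 0, 0], [0, 0, 0, 0, 0, 0]],
  ],
  jaw=0.085,
)

```text
t: 11.75
tcp_pos: [0.5497, 0.0653, 0.0281]
ee_rot: [0.171, 0.985, 0.0, 0.0]
contact_force: [-0.2, -0.3, 0.6]
grip_width: 0.0851
finger_force: 0.0
```

Emit:
send_path(
  ticks=[
    [[0, 0, 0, 0, 0, 0], [0, 0, 0, 0, 0, 0], [0, 0, 0, 0, 0, 0], [0, 0, 0, 0, 0, 0], [0, 0, 0, 0, 0, 0], [0, 0, 0, 0, 0, 0], [0, 0, 0, 0, 0, 0]],
  ],
  jaw=0.03,
  force=60,
)

```text
t: 12.45
tcp_pos: [0.5495, 0.0657, 0.0282]
ee_rot: [0.171, 0.985, 0.0, 0.0]
contact_force: [-4.1, 0.1, 11.9]
grip_width: 0.0344
finger_force: 58.6
```

```bash
python3 -c "
from h import *
togo(r2w(-.095,0,.0275)); print(w2r(env.get_state()['tcp_pos']))"
```

```text
togo [ 0.1297 -0.001   0.0007] tooly 70.36 tilt [0.0007 0.0004] F [-4.1  0.1 11.9] t 12.45
[0.0347 0.0018]
```

Scaled: 0.015 m is 0.3, -0.0015 m is -0.03.

Emit:
send_path(
  ticks=[
    [[0, 0, -0.02, 0, 0, 0], [0, -0.03, -0.014, 0, 0, 0], [0.16, 0, 0, 0, 0, 0], [0.24, 0, 0, 0, 0, 0], [0.3, 0, 0, 0, 0, 0], [0.3, 0, 0, 0, 0, 0], [0, 0, 0, 0, 0, 0]],
  ],
)

```text
t: 13.15
tcp_pos: [0.499, 0.0821, 0.0289]
ee_rot: [0.17, 0.985, -0.0, -0.001]
contact_force: [0.8, -0.6, -2.3]
grip_width: 0.0342
finger_force: 59.8
```

```bash
python3 -c "
from h import *
togo(r2w(-.095,0,.0295)); print(w2r(env.get_state()['tcp_pos']))"
```

```text
togo [ 0.0767  0.0007 -0.0004] tooly 70.45 tilt [-0.002   0.0003] F [ 0.8 -0.6 -2.3] t 13.15
[-0.0183 -0.0001]
```

Scaled: -0.03 m is -0.6, -0.025 m is -0.5.

Emit:
send_path(
  ticks=[
    [[0.24, 0, -0.01, 0, 0, 0], [0.3, 0, 0, 0, 0, 0], [0.3, 0, 0, 0, 0, 0], [0.3, 0, 0, 0, 0, 0], [0.3, 0, 0, 0, 0, 0], [0.08, 0, 0, 0, 0, 0], [0, 0, -0.2, 0, 0, 0], [0, 0, -0.5, 0, 0, 0], [0, 0, -0.6, 0, 0, 0], [0, 0, -0.5, 0, 0, 0], [0, 0, 0, 0, 0, 0]],
  ],
)

```text
t: 14.25
tcp_pos: [0.4322, 0.1067, 0.123]
ee_rot: [0.171, 0.985, 0.001, 0.002]
contact_force: [-0.1, 0.6, -2.5]
grip_width: 0.034
finger_force: 60.0
```

```bash
python3 -c "
from h import *
print(w2r(env.get_state()['tcp_pos']));togo([.585,-.262,.12])"
```

```text
[-0.0895  0.0002]
togo [-0.2681 -0.2957  0.003 ] tooly 70.31 tilt [0.005  0.0021] F [-0.1  0.6 -2.5] t 14.25
```

Scaled: -0.036 m is -0.72, -0.033 m is -0.66.

Emit:
send_path(
  ticks=[
    [[-0.24, -0.26, 0, 0, 0, 0], [-0.5, -0.56, 0, 0, 0, 0], [-0.64, -0.72, 0, 0, 0, 0], [-0.66, -0.72, 0, 0, 0, 0], [-0.66, -0.72, 0, 0, 0, 0], [-0.66, -0.72, 0, 0, 0, 0], [-0.66, -0.72, 0, 0, 0, 0], [-0.66, -0.72, 0, 0, 0, 0], [-0.4, -0.46, 0, 0, 0, 0], [-0.2, -0.22, 0, 0, 0, 0], [-0.08, -0.08, 0, 0, 0, 0], [0, 0, 0, 0, 0, 0]],
  ],
)

```text
t: 15.45
tcp_pos: [0.5832, -0.2611, 0.1194]
ee_rot: [0.171, 0.985, 0.0, -0.0]
contact_force: [0.6, 0.6, -0.7]
grip_width: 0.0341
finger_force: 60.1
```

```bash
python3 -c "
from h import *
togo([.585,-.262,.025]); c=cam('wrist'); save(c,'w6')"
```

```text
togo [-0.0021 -0.0003  0.0944] tooly 70.36 tilt [-0.0005  0.0002] F [ 0.6  0.6 -0.7] t 15.45
```

View pics/w6.png

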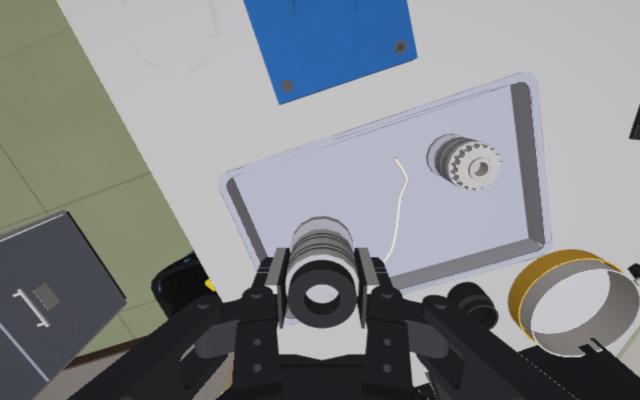

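Gear stands upright at (465,160); the collar hangs upright over the free side of the tray, clear of the cable (400,200). Lowering.

Scaled: 0.03 m is 0.6, 0.025 m is 0.5.

Emit:
send_path(
  ticks=[
    [[0, 0, 0.2, 0, 0, 0], [0, 0, 0.5, 0, 0, 0], [0, 0, 0.6, 0, 0, 0], [0, 0, 0.3, 0, 0, 0], [0, 0, 0.14, 0, 0, 0], [0, 0, 0.08, 0, 0, 0], [0, 0, 0.03, 0, 0, 0], [0, 0, 0.014, 0, 0, 0], [0, 0, 0, 0, 0, 0]],
  ],
)

```text
t: 16.4
tcp_pos: [0.5836, -0.2615, 0.0272]
ee_rot: [0.171, 0.985, -0.0, 0.001]
contact_force: [-0.0, -0.4, -1.5]
grip_width: 0.0342
finger_force: 60.1
```

```bash
python3 -c "
from h import *
togo([.585,-.262,.025])"
```

```text
togo [-0.0014 -0.      0.0022] tooly 70.36 tilt [ 0.001  -0.0003] F [-0.  -0.4 -1.5] t 16.4
```

Scaled: 0.001 m is 0.02, 0.0008 m is 0.016.

Emit:
send_path(
  ticks=[
    [[0, 0, 0.02, 0, 0, 0], [0, 0, 0.016, 0, 0, 0], [0, 0, 0.01, 0, 0, 0], [0, 0, 0, 0, 0, 0]],
  ],
)

```text
t: 16.8
tcp_pos: [0.5836, -0.2615, 0.0253]
ee_rot: [0.171, 0.985, 0.0, 0.0]
contact_force: [-5.0, 3.4, 14.2]
grip_width: 0.0341
finger_force: 61.8
```

Emit:
send_path(
  ticks=[
    [[0, 0, 0, 0, 0, 0], [0, 0, 0, 0, 0, 0], [0, 0, 0, 0, 0, 0], [0, 0, 0, 0, 0, 0]],
  ],
  jaw=0.056,
)

```text
t: 17.2
tcp_pos: [0.5833, -0.2614, 0.0241]
ee_rot: [0.171, 0.985, -0.0, -0.0]
contact_force: [-0.5, -0.3, 0.3]
grip_width: 0.0563
finger_force: 0.0
```

Emit:
send_path(
  ticks=[
    [[0, 0, -0.4, 0, 0, 0], [0, 0, -0.8, 0, 0, 0], [0, 0, -0.8, 0, 0, 0], [0, 0, -0.2, 0, 0, 0], [0, 0, 0, 0, 0, 0]],
  ],
)

```text
t: 17.7
tcp_pos: [0.5841, -0.2616, 0.1359]
ee_rot: [0.17, 0.985, -0.0, 0.002]
contact_force: [0.4, -0.6, -0.1]
grip_width: 0.056
finger_force: 0.0
```

```bash
python3 -c "
from h import *
togo(r2w(.0885,0,.135))"
```

```text
togo [0.0888 0.2945 0.0007] tooly 70.37 tilt [ 0.0029 -0.0008] F [ 0.4 -0.6 -0.1] t 17.7
```

Scaled: 0.042 m is 0.84, 0.035 m is 0.7.

Emit:
send_path(
  ticks=[
    [[0.12, 0.4, 0, 0, 0, 0], [0.2, 0.66, 0, 0, 0, 0], [0.25, 0.84, 0, 0, 0, 0], [0.25, 0.84, 0, 0, 0, 0], [0.25, 0.84, 0, 0, 0, 0], [0.25, 0.84, 0, 0, 0, 0], [0.22, 0.7, 0, 0, 0, 0], [0.14, 0.48, 0, 0, 0, 0], [0.06, 0.2, 0, 0, 0, 0], [0.04, 0.08, 0, 0, 0, 0], [0, 0, 0, 0, 0, 0]],
  ],
  jaw=0.085,
)

```text
t: 18.8
tcp_pos: [0.598, 0.0447, 0.1336]
ee_rot: [0.171, 0.985, -0.0, -0.0]
contact_force: [0.5, 0.1, -0.2]
grip_width: 0.0847
finger_force: 0.0
```

```bash
python3 -c "
from h import *
c=cam('wrist'); save(c,'w7'); togo(r2w(.0885,0,.027))
for t in ('bush_carrier','collar_carrier','gear_carrier'):
  for d in env.masks_of(t,'wrist')[:1]: print(t,d['score'],d['position'],cv2.boundingRect(d['region'].astype(np.uint8)))"
```

```text
togo [-0.0008  0.0021  0.1068] tooly 70.28 tilt [-0.0006 -0.0008] F [-0.7  0.1 -0.3] t 18.85
bush_carrier 0.9 [325.5, 205.7] (304, 175, 43, 55)
collar_carrier 0.76 [27.8, 286.0] (0, 259, 66, 63)
gear_carrier 0.67 [123.8, 253.0] (87, 223, 75, 62)
```

View pics/w7.png

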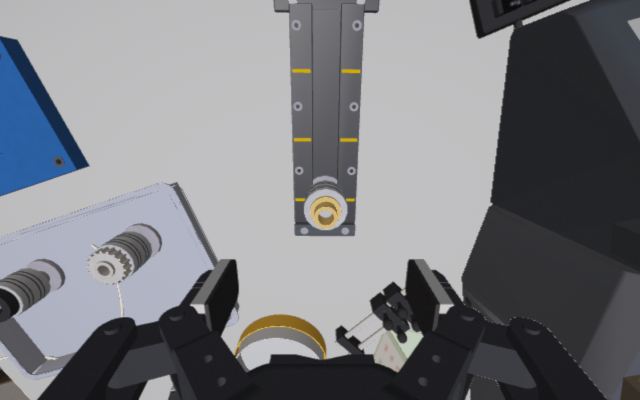

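Both parked carriers stand upright in the tray at (125,253) and (28,286). The bush is at (326,213) on the rear mark, with the clamp well beyond it.

Scaled: 0.035 m is 0.7, 0.03 m is 0.6.

```bash
python3 -c "
from h import *
c=cam('wrist'); print(w2r(back(c,(326,208),.052)),w2r(back(c,(326,215),.069)))"
```

```text
[0.0876 0.0006] [0.0872 0.0004]
```

Emit:
send_path(
  ticks=[
    [[0, 0.04, 0.2, 0, 0, 0], [0, 0, 0.6, 0, 0, 0], [0, 0, 0.7, 0, 0, 0], [0, 0, 0.4, 0, 0, 0], [0, 0, 0.2, 0, 0, 0], [0, 0, 0, 0, 0, 0], [0, 0, 0, 0, 0, 0]],
  ],
  jaw=0.085,
)

```text
t: 19.75
tcp_pos: [0.5994, 0.0472, 0.0299]
ee_rot: [0.171, 0.985, 0.0, 0.0]
contact_force: [0.5, -0.2, 0.0]
grip_width: 0.0851
finger_force: 0.0
```

```bash
python3 -c "
from h import *
togo(r2w(.0885,0,.027)); print(w2r(env.get_state()['tcp_pos']))"
```

```text
togo [-0.0005 -0.0015  0.0029] tooly 70.35 tilt [ 0.0009 -0.0001] F [ 0.5 -0.2  0. ] t 19.75
[0.088  0.0015]
```

Scaled: 0.0025 m is 0.05, -0.001 m is -0.02.

Emit:
send_path(
  ticks=[
    [[0.012, -0.02, 0.05, 0, 0, 0], [0, 0, 0, 0, 0, 0]],
  ],
  jaw=0.085,
)

```text
t: 19.95
tcp_pos: [0.5983, 0.0466, 0.0273]
ee_rot: [0.171, 0.985, 0.0, 0.0]
contact_force: [-0.3, -0.8, -0.7]
grip_width: 0.0852
finger_force: 0.0
```

Emit:
send_path(
  ticks=[
    [[0, 0, 0, 0, 0, 0], [0, 0, 0, 0, 0, 0], [0, 0, 0, 0, 0, 0], [0, 0, 0, 0, 0, 0], [0, 0, 0, 0, 0, 0], [0, 0, 0, 0, 0, 0], [0, 0, 0, 0, 0, 0]],
  ],
  jaw=0.03,
  force=60,
)

```text
t: 20.65
tcp_pos: [0.5982, 0.0466, 0.0271]
ee_rot: [0.171, 0.985, 0.0, 0.0]
contact_force: [-2.9, 0.9, 7.8]
grip_width: 0.0344
finger_force: 59.1
```

Emit:
send_path(
  ticks=[
    [[0, 0, -0.02, 0, 0, 0], [0, -0.01, -0.014, 0, 0, 0], [0.16, 0, 0, 0, 0, 0], [0.24, 0, 0, 0, 0, 0], [0.3, 0, 0, 0, 0, 0], [0.3, 0, 0, 0, 0, 0], [0, 0, 0, 0, 0, 0]],
  ],
)

```text
t: 21.35
tcp_pos: [0.5483, 0.0641, 0.0282]
ee_rot: [0.17, 0.985, 0.0, -0.001]
contact_force: [0.7, -0.5, -1.6]
grip_width: 0.0343
finger_force: 59.8
```

```bash
python3 -c "
from h import *
togo(r2w(-.095,0,.0295)); print(w2r(env.get_state()['tcp_pos']))"
```

```text
togo [ 0.1292  0.0011 -0.0011] tooly 70.43 tilt [-0.0018  0.0005] F [ 0.7 -0.5 -1.6] t 21.35
[ 0.0342 -0.0001]
```

Scaled: 0.015 m is 0.3, 0.012 m is 0.24.

Emit:
send_path(
  ticks=[
    [[0.24, 0.006, -0.01, 0, 0, 0], [0.3, 0.006, 0, 0, 0, 0], [0.3, 0.006, 0, 0, 0, 0], [0.3, 0, 0, 0, 0, 0], [0.3, 0, 0, 0, 0, 0], [0.3, 0, 0, 0, 0, 0], [0.3, 0, 0, 0, 0, 0], [0.3, 0, 0, 0, 0, 0], [0.24, 0, 0, 0, 0, 0], [0.06, 0, 0, 0, 0, 0], [0, 0, 0, 0, 0, 0]],
  ],
)

```text
t: 22.45
tcp_pos: [0.4267, 0.1084, 0.029]
ee_rot: [0.17, 0.985, 0.0, 0.0]
contact_force: [0.3, -0.1, -1.3]
grip_width: 0.0341
finger_force: 59.8
```

Emit:
send_path(
  ticks=[
    [[0, 0, -0.2, 0, 0, 0], [0, 0, -0.5, 0, 0, 0], [0, 0, -0.6, 0, 0, 0], [0, 0, -0.5, 0, 0, 0], [0, 0, 0, 0, 0, 0], [0, 0, 0, 0, 0, 0]],
  ],
)

```text
t: 23.05
tcp_pos: [0.4273, 0.1082, 0.1194]
ee_rot: [0.171, 0.985, 0.0, 0.001]
contact_force: [-0.0, 0.4, -1.5]
grip_width: 0.0343
finger_force: 60.0
```

```bash
python3 -c "
from h import *
print(w2r(env.get_state()['tcp_pos']));togo([.41,-.12,.12])"
```

```text
[-0.0947 -0.0001]
togo [-0.0605 -0.2207 -0.0008] tooly 70.35 tilt [0.0013 0.0007] F [-0.   0.4 -1.5] t 23.05
```

Scaled: -0.042 m is -0.84, -0.03 m is -0.6.

Emit:
send_path(
  ticks=[
    [[-0.08, -0.3, -0.2, 0, 0, 0], [-0.2, -0.7, -0.2, 0, 0, 0], [-0.24, -0.84, 0, 0, 0, 0], [-0.24, -0.84, 0, 0, 0, 0], [-0.24, -0.84, 0, 0, 0, 0], [-0.14, -0.6, 0, 0, 0, 0], [-0.06, -0.26, 0, 0, 0, 0], [0, 0, 0, 0, 0, 0], [0, 0, 0, 0, 0, 0]],
  ],
)

```text
t: 23.95
tcp_pos: [0.4092, -0.1185, 0.1386]
ee_rot: [0.171, 0.985, -0.0, -0.0]
contact_force: [0.8, 0.6, -1.6]
grip_width: 0.0348
finger_force: 60.1
```

```bash
python3 - <<'E'
from h import *
print(env.get_state()["tcp_pos"])
c=cam('wrist'); save(c,'w8')
f=c["frame"]; hsv=cv2.cvtColor(f,cv2.COLOR_RGB2HSV)
m=cv2.inRange(hsv,(100,130,50),(125,255,255)); m=cv2.morphologyEx(m,cv2.MORPH_CLOSE,np.ones((9,9)))
cn=max(cv2.findContours(m,0,1)[0],key=cv2.contourArea); re=cv2.minAreaRect(cn)
ap=cv2.approxPolyDP(cv2.convexHull(cn),6,True)[:,0]; print([(p.tolist(),np.round(back(c,p,.016)[:2],4).tolist()) for p in ap])
print([ (d["position"],d["score"],np.round(back(c,d["position"],0),4)) for d in env.spot_point("seat_plate","wrist")[:1]])
E
```

```text
[ 0.40918018 -0.11854927  0.13862505]
[([283, 183], [0.3867, -0.1497]), ([298, 223], [0.4288, -0.151]), ([290, 251], [0.4544, -0.1696]), ([240, 298], [0.4883, -0.2403]), ([214, 295], [0.4756, -0.2647]), ([175, 219], [0.3847, -0.2615])]
[([251.5, 245.6], 0.78, array([ 0.442 , -0.2102,  0.    ]))]
```

View pics/w8.png

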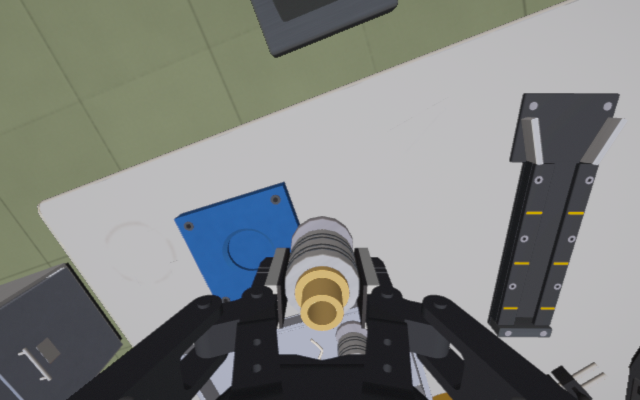

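The recess is at (250,248) in the picture, and plate corners (283,183) and (175,219) give a centre of (.4417,-.206). That agrees with the top camera. Moving above it.

The rows are not in the units I measure in: shifts go in shares of 50 mm and turns go in shares of 2 pi rad. I convert before sending: 0.03 m is 0.6, -0.028 m is -0.56.

```bash
python3 -c "
from h import *
togo([.4417,-.206,.045])"
```

```text
togo [-0.06   -0.0724  0.0937] tooly 70.41 tilt [-0.0006  0.    ] F [ 0.   0.4 -2. ] t 24.05
```

Emit:
send_path(
  ticks=[
    [[-0.3, -0.36, 0, 0, 0, 0], [-0.5, -0.56, 0.2, 0, 0, 0], [-0.3, -0.36, 0.4, 0, 0, 0], [-0.1, -0.12, 0.6, 0, 0, 0], [0, 0, 0.4, 0, 0, 0], [0, 0, 0.2, 0, 0, 0], [0, 0, 0, 0, 0, 0], [0, 0, 0, 0, 0, 0]],
  ],
)

```text
t: 24.85
tcp_pos: [0.4431, -0.2041, 0.0496]
ee_rot: [0.17, 0.985, -0.0, 0.0]
contact_force: [-0.1, 0.1, -1.2]
grip_width: 0.0341
finger_force: 60.2
```

```bash
python3 -c "
from h import *
togo([.4417,-.206,.0301])
c=cam('wrist');save(c,'w9')
c=cam('scene');f=c['frame'][230:340,260:380];cv2.imwrite('pics/s9.png',cv2.resize(f[:,:,::-1],None,fx=4.5,fy=4.5,interpolation=cv2.INTER_CUBIC))"
```

```text
togo [ 0.0007 -0.0023  0.0195] tooly 70.4 tilt [ 0.0006 -0.0002] F [-0.1  0.1 -1.2] t 24.85
```

View pics/s9.png

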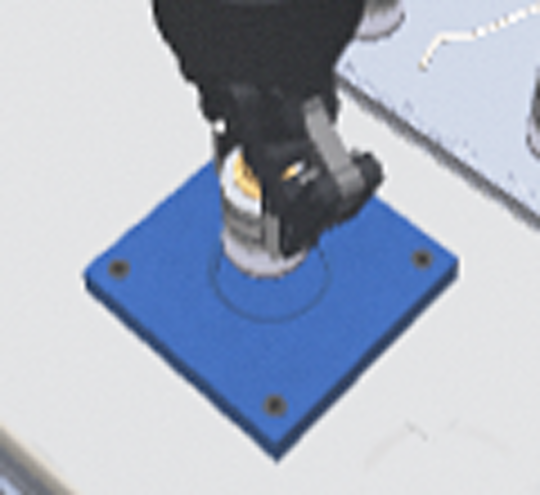

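The foot at (263,258) hangs over the recess ring (268,278), high above the plate as expected. I'll check the ring centre from this camera and then lower.

Scaled: 0.005 m is 0.1, 0.004 m is 0.08.

```bash
python3 -c "
from h import *
c=cam('scene')
print(back(c,(260+268/4.5,230+278/4.5),.016),proj(c,[.4417,-.206,.016]),proj(c,[.4431,-.2041,.0275]),(260+263/4.5,230+260/4.5))"
```

```text
[ 0.43474956 -0.21254663  0.016     ] [319.38089696 287.33704952] [318.99151251 282.92575014] (318.44444444444446, 287.77777777777777)
```

Emit:
send_path(
  ticks=[
    [[0, -0.04, 0.06, 0, 0, 0], [0, 0, 0.1, 0, 0, 0], [0, 0, 0.08, 0, 0, 0], [0, 0, 0.04, 0, 0, 0], [0, 0, 0, 0, 0, 0]],
  ],
)

```text
t: 25.5
tcp_pos: [0.4417, -0.2063, 0.0345]
ee_rot: [0.171, 0.985, -0.0, -0.0]
contact_force: [-0.2, -0.4, -1.2]
grip_width: 0.0343
finger_force: 60.2
```

```bash
python3 -c "
from h import *
togo([.4417,-.206,.0301])"
```

```text
togo [0.0001 0.0003 0.0044] tooly 70.35 tilt [-0.0007  0.    ] F [-0.2 -0.4 -1.2] t 25.5
```

Scaled: 0.002 m is 0.04, 0.0012 m is 0.024.

Emit:
send_path(
  ticks=[
    [[0, 0, 0.04, 0, 0, 0], [0, 0, 0.024, 0, 0, 0], [0, 0, 0.016, 0, 0, 0], [0, 0, 0.01, 0, 0, 0], [0, 0, 0, 0, 0, 0], [0, 0, 0, 0, 0, 0]],
  ],
)

```text
t: 26.1
tcp_pos: [0.442, -0.2063, 0.0304]
ee_rot: [0.171, 0.985, -0.0, 0.0]
contact_force: [-0.3, 0.6, -1.8]
grip_width: 0.0341
finger_force: 60.2
```

```bash
python3 -c "
from h import *
togo([.4417,-.206,.0301])"
```

```text
togo [0.0004 0.0002 0.0003] tooly 70.36 tilt [ 0.0001 -0.0001] F [-0.3  0.6 -1.8] t 26.1
```

Scaled: 0.0005 m is 0.01, 0.0004 m is 0.008.

Emit:
send_path(
  ticks=[
    [[0, 0, 0.01, 0, 0, 0], [0, 0, 0.008, 0, 0, 0], [0, 0, 0, 0, 0, 0], [0, 0, 0, 0, 0, 0]],
  ],
)

```text
t: 26.5
tcp_pos: [0.4421, -0.2064, 0.03]
ee_rot: [0.171, 0.985, 0.0, 0.0]
contact_force: [-5.5, 2.3, 16.4]
grip_width: 0.0343
finger_force: 62.2
```

Emit:
send_path(
  ticks=[
    [[0, 0, 0, 0, 0, 0], [0, 0, 0, 0, 0, 0], [0, 0, 0, 0, 0, 0], [0, 0, 0, 0, 0, 0]],
  ],
  jaw=0.056,
)

```text
t: 26.9
tcp_pos: [0.442, -0.2063, 0.0295]
ee_rot: [0.171, 0.985, -0.0, 0.0]
contact_force: [0.7, 0.5, -0.1]
grip_width: 0.0562
finger_force: 0.0
```

Emit:
send_path(
  ticks=[
    [[0, 0, -0.3, 0, 0, 0], [0, 0, -0.7, 0, 0, 0], [0, 0, -0.8, 0, 0, 0], [0, 0, -0.3, 0, 0, 0], [0, 0, 0, 0, 0, 0]],
  ],
)

```text
t: 27.4
tcp_pos: [0.4431, -0.2067, 0.1374]
ee_rot: [0.171, 0.985, 0.0, 0.002]
contact_force: [1.0, 0.1, -1.0]
grip_width: 0.0562
finger_force: 0.0
```

```bash
python3 -c "
from h import *
c=cam('wrist');save(c,'w10');togo([.585,-.145,.13])"
```

```text
togo [-0.1136  0.1055  0.0062] tooly 70.37 tilt [ 0.0024 -0.0001] F [-0.3  0.2 -0. ] t 27.45
```

View pics/w10.png

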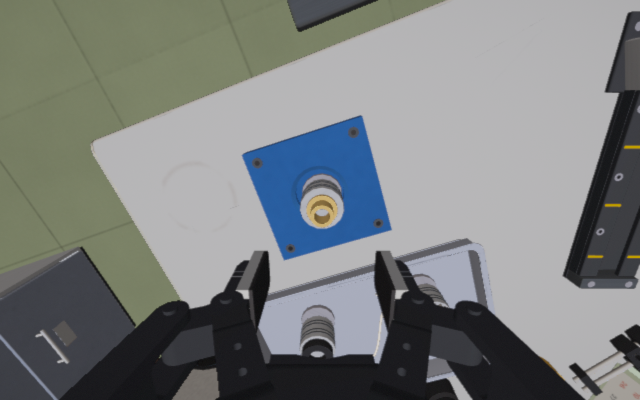

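The bush stands seated at the plate's centre (322,205), confirmed by floor contact at the expected height. Now the collar, which has to go in first for the middle mark.

Scaled: -0.035 m is -0.7, -0.03 m is -0.6.

```bash
python3 -c "
from h import *
togo([.5836,-.2615,.13])"
```

```text
togo [-0.1514 -0.0047  0.0062] tooly 70.37 tilt [ 0.0024 -0.0001] F [-0.3  0.2 -0. ] t 27.45
```

Emit:
send_path(
  ticks=[
    [[-0.3, 0, 0, 0, 0, 0], [-0.6, 0, 0, 0, 0, 0], [-0.7, 0, 0, 0, 0, 0], [-0.5, 0, 0, 0, 0, 0], [-0.18, -0.06, 0, 0, 0, 0], [0, 0, 0, 0, 0, 0], [0, 0, 0, 0, 0, 0]],
  ],
  jaw=0.058,
)

```text
t: 28.15
tcp_pos: [0.5471, -0.2474, 0.1339]
ee_rot: [0.171, 0.985, 0.0, -0.001]
contact_force: [-0.1, 0.1, -0.1]
grip_width: 0.0579
finger_force: 0.0
```

```bash
python3 -c "
from h import *
togo([.5836,-.2615,.0255])
c=cam('wrist')
for t in ('collar_carrier',):
  for d in env.masks_of(t,'wrist')[:2]: print(t,d['score'],d['position'],cv2.boundingRect(d['region'].astype(np.uint8)))"
```

```text
togo [-0.0393 -0.001   0.1084] tooly 70.31 tilt [-0.0014  0.0003] F [-0.1  0.1 -0.1] t 28.15
collar_carrier 0.87 [322.4, 244.7] (300, 214, 41, 60)
```

Scaled: 0.03 m is 0.6, -0.02 m is -0.4.

Emit:
send_path(
  ticks=[
    [[-0.4, -0.01, 0, 0, 0, 0], [-0.32, -0.01, 0, 0, 0, 0], [-0.06, 0, 0, 0, 0, 0], [0, 0, 0.4, 0, 0, 0], [0, 0, 0.6, 0, 0, 0], [0, 0, 0.6, 0, 0, 0], [0, 0, 0.4, 0, 0, 0], [0, 0, 0.12, 0, 0, 0], [0, 0, 0, 0, 0, 0], [0, 0, 0, 0, 0, 0]],
  ],
  jaw=0.07,
)

```text
t: 29.25
tcp_pos: [0.585, -0.2617, 0.0297]
ee_rot: [0.171, 0.985, -0.0, 0.001]
contact_force: [0.6, 0.1, 1.0]
grip_width: 0.07
finger_force: 0.0
```

```bash
python3 -c "
from h import *
togo([.5836,-.2615,.0255])"
```

```text
togo [ 0.0014 -0.0003  0.0042] tooly 70.35 tilt [ 0.0012 -0.0006] F [0.6 0.1 1. ] t 29.25
```

Scaled: 0.003 m is 0.06, 0.0015 m is 0.03.

Emit:
send_path(
  ticks=[
    [[0.028, 0, 0.06, 0, 0, 0], [0, 0, 0.03, 0, 0, 0], [0, 0, 0, 0, 0, 0]],
  ],
  jaw=0.07,
)

```text
t: 29.55
tcp_pos: [0.5835, -0.2609, 0.0242]
ee_rot: [0.171, 0.985, 0.0, 0.0]
contact_force: [-0.1, 0.2, -0.3]
grip_width: 0.0699
finger_force: 0.0
```

Emit:
send_path(
  ticks=[
    [[0, 0, 0, 0, 0, 0], [0, 0, 0, 0, 0, 0], [0, 0, 0, 0, 0, 0], [0, 0, 0, 0, 0, 0], [0, 0, 0, 0, 0, 0], [0, 0, 0, 0, 0, 0]],
  ],
  jaw=0.03,
  force=60,
)

```text
t: 30.15
tcp_pos: [0.5835, -0.2611, 0.0244]
ee_rot: [0.171, 0.985, 0.0, 0.0]
contact_force: [-1.5, 1.7, 5.2]
grip_width: 0.0349
finger_force: 59.3
```

```bash
python3 -c "
from h import *
togo([.5836,-.2615,.0255])"
```

```text
togo [-0.0002 -0.0004 -0.0011] tooly 70.36 tilt [ 0.0003 -0.    ] F [-1.5  1.7  5.2] t 30.15
```

Emit:
send_path(
  ticks=[
    [[0, 0, -0.1, 0, 0, 0], [0, 0, -0.3, 0, 0, 0], [0, 0, -0.6, 0, 0, 0], [0, 0, -0.6, 0, 0, 0], [0, 0, -0.3, 0, 0, 0], [0, 0, 0, 0, 0, 0]],
  ],
)

```text
t: 30.75
tcp_pos: [0.5844, -0.2614, 0.1214]
ee_rot: [0.17, 0.985, -0.0, 0.002]
contact_force: [0.3, -0.5, -2.3]
grip_width: 0.0341
finger_force: 60.0
```

```bash
python3 -c "
from h import *
togo(r2w(-.095,0,.125))"
```

```text
togo [ 0.2725  0.2954 -0.0045] tooly 70.37 tilt [ 0.0034 -0.001 ] F [ 0.3 -0.5 -2.3] t 30.75
```

Scaled: 0.037 m is 0.74, 0.036 m is 0.72.

Emit:
send_path(
  ticks=[
    [[0.24, 0.26, 0, 0, 0, 0], [0.52, 0.56, 0, 0, 0, 0], [0.66, 0.72, 0, 0, 0, 0], [0.68, 0.74, 0, 0, 0, 0], [0.68, 0.74, 0, 0, 0, 0], [0.68, 0.74, 0, 0, 0, 0], [0.68, 0.74, 0, 0, 0, 0], [0.66, 0.72, 0, 0, 0, 0], [0.4, 0.44, 0, 0, 0, 0], [0.2, 0.2, 0, 0, 0, 0], [0, 0, 0, 0, 0, 0], [0, 0, 0, 0, 0, 0]],
  ],
)

```text
t: 31.95
tcp_pos: [0.4278, 0.1044, 0.1185]
ee_rot: [0.17, 0.985, -0.0, -0.0]
contact_force: [-0.7, -1.4, -2.2]
grip_width: 0.0344
finger_force: 60.1
```

```bash
python3 -c "
from h import *
togo(r2w(-.095,0,.032))
c=cam('wrist');save(c,'w11')"
```

```text
togo [0.0021 0.0036 0.0865] tooly 70.38 tilt [-0.0005 -0.0007] F [-0.7 -1.4 -2.2] t 31.95
```

Scaled: 0.03 m is 0.6, 0.02 m is 0.4.

Emit:
send_path(
  ticks=[
    [[0.04, 0.072, 0.1, 0, 0, 0], [0, 0, 0.4, 0, 0, 0], [0, 0, 0.6, 0, 0, 0], [0, 0, 0.4, 0, 0, 0], [0, 0, 0.14, 0, 0, 0], [0, 0, 0, 0, 0, 0], [0, 0, 0, 0, 0, 0]],
  ],
)

```text
t: 32.7
tcp_pos: [0.4278, 0.1086, 0.0375]
ee_rot: [0.171, 0.985, 0.0, 0.0]
contact_force: [-0.1, 0.4, -1.4]
grip_width: 0.034
finger_force: 60.1
```

```bash
python3 -c "
from h import *
togo(r2w(-.095,0,.029))"
```

```text
togo [ 0.0007 -0.0005  0.0085] tooly 70.32 tilt [0.0006 0.    ] F [-0.1  0.4 -1.4] t 32.7
```

Scaled: -0.01 m is -0.2, -0.008 m is -0.16.

Emit:
send_path(
  ticks=[
    [[0, -0.01, 0.1, 0, 0, 0], [0, 0, 0.06, 0, 0, 0], [0, 0, 0.01, 0, 0, 0], [0, 0, 0, 0, 0, 0], [-0.16, 0, 0, 0, 0, 0], [-0.2, 0, 0, 0, 0, 0], [-0.2, 0, 0, 0, 0, 0], [-0.2, 0, 0, 0, 0, 0], [0, 0, 0, 0, 0, 0]],
  ],
)

```text
t: 33.6
tcp_pos: [0.4645, 0.0948, 0.0285]
ee_rot: [0.171, 0.985, -0.0, 0.001]
contact_force: [-0.1, -0.6, -0.9]
grip_width: 0.034
finger_force: 60.1
```

```bash
python3 -c "
from h import *
togo(r2w(.036,0,.029));print(w2r(env.get_state()['tcp_pos']))"
```

```text
togo [-0.0911 -0.0005 -0.0004] tooly 70.29 tilt [ 0.0011 -0.0005] F [-0.1 -0.6 -0.9] t 33.6
[-0.0551  0.0001]
```

Scaled: -0.014 m is -0.28, -0.013 m is -0.26.

Emit:
send_path(
  ticks=[
    [[-0.16, 0, -0.008, 0, 0, 0], [-0.26, 0, 0, 0, 0, 0], [-0.28, 0, 0, 0, 0, 0], [-0.28, 0, 0, 0, 0, 0], [-0.28, 0, 0, 0, 0, 0], [-0.24, 0, 0, 0, 0, 0], [-0.18, 0, 0, 0, 0, 0], [-0.1, 0, 0, 0, 0, 0], [-0.03, 0, 0, 0, 0, 0], [0, 0, 0, 0, 0, 0]],
  ],
)

```text
t: 34.6
tcp_pos: [0.548, 0.0652, 0.0288]
ee_rot: [0.171, 0.985, -0.0, -0.0]
contact_force: [0.8, 0.1, -1.6]
grip_width: 0.0342
finger_force: 60.1
```

```bash
python3 -c "
from h import *
togo(r2w(.036,0,.0275));print(w2r(env.get_state()['tcp_pos']))"
```

```text
togo [-0.0025 -0.0009  0.0013] tooly 70.37 tilt [-0.0003 -0.0001] F [ 0.8  0.1 -1.6] t 34.6
[0.0335 0.0008]
```

Scaled: -0.0025 m is -0.05, -0.0008 m is -0.016.

Emit:
send_path(
  ticks=[
    [[-0.05, -0.016, 0, 0, 0, 0], [0, 0, 0.016, 0, 0, 0], [0, 0, 0.014, 0, 0, 0], [0, 0, 0.006, 0, 0, 0], [0, 0, 0, 0, 0, 0]],
  ],
)

```text
t: 35.1
tcp_pos: [0.5502, 0.0637, 0.0274]
ee_rot: [0.171, 0.985, 0.0, -0.0]
contact_force: [-2.7, -0.2, 7.1]
grip_width: 0.0344
finger_force: 61.1
```

```bash
python3 -c "
from h import *
togo(r2w(.036,0,.0275))"
```

```text
togo [ 0.0001 -0.0001 -0.0001] tooly 70.36 tilt [-0.      0.0002] F [-2.7 -0.2  7.1] t 35.1
```

Emit:
send_path(
  ticks=[
    [[0, 0, 0, 0, 0, 0], [0, 0, 0, 0, 0, 0], [0, 0, 0, 0, 0, 0], [0, 0, 0, 0, 0, 0], [0, 0, 0, 0, 0, 0]],
  ],
  jaw=0.07,
)

```text
t: 35.6
tcp_pos: [0.5502, 0.0636, 0.027]
ee_rot: [0.171, 0.985, -0.0, -0.0]
contact_force: [-1.3, -0.6, 0.3]
grip_width: 0.0702
finger_force: 0.0
```

Emit:
send_path(
  ticks=[
    [[0, 0, -0.3, 0, 0, 0], [0, 0, -0.7, 0, 0, 0], [0, 0, -0.8, 0, 0, 0], [0, 0, -0.3, 0, 0, 0], [0, 0, 0, 0, 0, 0]],
  ],
)

```text
t: 36.1
tcp_pos: [0.5514, 0.0638, 0.1349]
ee_rot: [0.171, 0.985, 0.001, 0.002]
contact_force: [0.1, 0.3, -0.3]
grip_width: 0.0699
finger_force: 0.0
```

```bash
python3 -c "
from h import *
c=cam('wrist');save(c,'w12');togo([.5849,-.1446,.13])"
```

```text
togo [-0.1023 -0.1849  0.0031] tooly 70.38 tilt [0.0018 0.0008] F [-0.4 -0.  -0.3] t 36.15
```

View pics/w12.png

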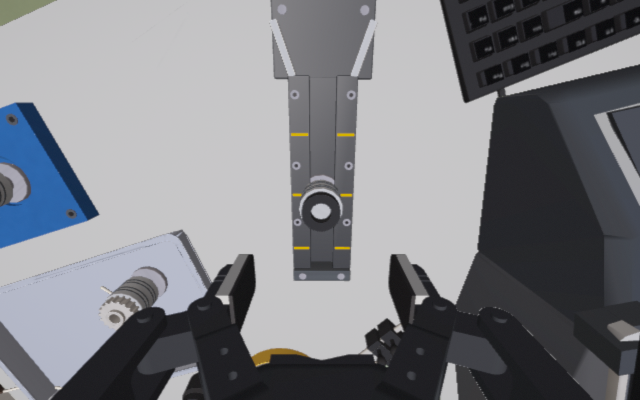

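The collar stands on the middle mark at (321,208), and the rear place is free. Now the gear.

Scaled: -0.043 m is -0.86, -0.04 m is -0.8.

```bash
python3 -c "
from h import *
c=cam('wrist'); print(w2r(back(c,(321,210.5),.061)))"
```

```text
[ 0.0347 -0.0009]
```

Emit:
send_path(
  ticks=[
    [[-0.2, -0.4, 0, 0, 0, 0], [-0.4, -0.72, 0, 0, 0, 0], [-0.48, -0.86, 0, 0, 0, 0], [-0.44, -0.8, 0, 0, 0, 0], [-0.32, -0.56, 0, 0, 0, 0], [-0.16, -0.28, 0, 0, 0, 0], [-0.02, -0.04, 0, 0, 0, 0], [0, 0, 0, 0, 0, 0], [0, 0, 0, 0, 0, 0]],
  ],
  jaw=0.058,
)

```text
t: 37.1
tcp_pos: [0.5838, -0.1409, 0.1316]
ee_rot: [0.17, 0.986, 0.0, -0.0]
contact_force: [0.3, -0.3, -0.5]
grip_width: 0.0579
finger_force: 0.0
```

```bash
python3 -c "
from h import *
togo([.5849,-.1446,.0235])"
```

```text
togo [-0.0024 -0.0032  0.1081] tooly 70.47 tilt [-0.0007  0.0007] F [ 0.3 -0.3 -0.5] t 37.1
```

Scaled: 0.03 m is 0.6, 0.02 m is 0.4.

Emit:
send_path(
  ticks=[
    [[-0.048, -0.06, 0, 0, 0, 0], [0, 0, 0.4, 0, 0, 0], [0, 0, 0.6, 0, 0, 0], [0, 0, 0.6, 0, 0, 0], [0, 0, 0.34, 0, 0, 0], [0, 0, 0.12, 0, 0, 0], [0, 0, 0.06, 0, 0, 0], [0, 0, 0, 0, 0, 0], [0, 0, 0, 0, 0, 0]],
  ],
  jaw=0.06,
)

```text
t: 38.0
tcp_pos: [0.5857, -0.1464, 0.0271]
ee_rot: [0.17, 0.985, 0.0, 0.001]
contact_force: [-0.5, 0.5, 0.5]
grip_width: 0.06
finger_force: 0.0
```

```bash
python3 -c "
from h import *
togo([.5849,-.1446,.0235])"
```

```text
togo [0.0014 0.0014 0.0036] tooly 70.37 tilt [ 0.0014 -0.0002] F [-0.5  0.5  0.5] t 38.0
```

Scaled: 0.003 m is 0.06, 0.0014 m is 0.028.

Emit:
send_path(
  ticks=[
    [[0.024, 0.028, 0.06, 0, 0, 0], [0, 0, 0.012, 0, 0, 0], [0, 0, 0, 0, 0, 0]],
  ],
  jaw=0.06,
)

```text
t: 38.3
tcp_pos: [0.5845, -0.1445, 0.0226]
ee_rot: [0.17, 0.985, 0.0, 0.0]
contact_force: [-1.0, -0.7, -0.4]
grip_width: 0.0599
finger_force: 0.0
```

Emit:
send_path(
  ticks=[
    [[0, 0, 0, 0, 0, 0], [0, 0, 0, 0, 0, 0], [0, 0, 0, 0, 0, 0], [0, 0, 0, 0, 0, 0], [0, 0, 0, 0, 0, 0], [0, 0, 0, 0, 0, 0]],
  ],
  jaw=0.03,
  force=60,
)

```text
t: 38.9
tcp_pos: [0.5846, -0.1447, 0.0229]
ee_rot: [0.171, 0.985, 0.0, 0.0]
contact_force: [-1.6, 2.4, 5.8]
grip_width: 0.0344
finger_force: 59.2
```

```bash
python3 -c "
from h import *
togo([.5849,-.1446,.0235])"
```

```text
togo [-0.0003  0.0002 -0.0006] tooly 70.36 tilt [0.0003 0.    ] F [-1.6  2.4  5.8] t 38.9
```

Emit:
send_path(
  ticks=[
    [[0, 0, -0.1, 0, 0, 0], [0, 0, -0.3, 0, 0, 0], [0, 0, -0.6, 0, 0, 0], [0, 0, -0.6, 0, 0, 0], [0, 0, -0.3, 0, 0, 0], [0, 0, 0, 0, 0, 0]],
  ],
)

```text
t: 39.5
tcp_pos: [0.5855, -0.1448, 0.1199]
ee_rot: [0.17, 0.985, 0.0, 0.002]
contact_force: [1.1, -0.9, -2.2]
grip_width: 0.0343
finger_force: 60.0
```

```bash
python3 -c "
from h import *
togo(r2w(-.095,0,.125))"
```

```text
togo [ 0.2344  0.1852 -0.0057] tooly 70.37 tilt [ 0.0036 -0.0003] F [ 1.1 -0.9 -2.2] t 39.5
```

Scaled: 0.035 m is 0.7, 0.034 m is 0.68.

Emit:
send_path(
  ticks=[
    [[0.24, 0.2, 0, 0, 0, 0], [0.52, 0.42, 0, 0, 0, 0], [0.68, 0.52, 0, 0, 0, 0], [0.7, 0.56, 0, 0, 0, 0], [0.7, 0.56, 0, 0, 0, 0], [0.7, 0.56, 0, 0, 0, 0], [0.6, 0.46, 0, 0, 0, 0], [0.36, 0.3, 0, 0, 0, 0], [0.18, 0.14, 0, 0, 0, 0], [0, 0, 0, 0, 0, 0], [0, 0, 0, 0, 0, 0]],
  ],
)

```text
t: 40.6
tcp_pos: [0.4267, 0.1086, 0.1172]
ee_rot: [0.171, 0.985, -0.0, -0.0]
contact_force: [0.3, -0.7, -1.1]
grip_width: 0.0341
finger_force: 60.0
```

```bash
python3 -c "
from h import *
togo(r2w(-.095,0,.0275))"
```

```text
togo [-0.0003 -0.      0.0897] tooly 70.34 tilt [-0.0002 -0.0006] F [ 0.3 -0.7 -1.1] t 40.6
```

Scaled: 0.03 m is 0.6, 0.025 m is 0.5.

Emit:
send_path(
  ticks=[
    [[0, 0, 0.3, 0, 0, 0], [0, 0, 0.6, 0, 0, 0], [0, 0, 0.5, 0, 0, 0], [0, 0, 0.2, 0, 0, 0], [0, 0, 0.12, 0, 0, 0], [0, 0, 0.06, 0, 0, 0], [0, 0, 0, 0, 0, 0], [0, 0, 0, 0, 0, 0]],
  ],
)

```text
t: 41.4
tcp_pos: [0.4271, 0.1094, 0.0291]
ee_rot: [0.171, 0.985, 0.0, 0.0]
contact_force: [-1.0, 0.5, -1.8]
grip_width: 0.0345
finger_force: 60.0
```

```bash
python3 -c "
from h import *
togo(r2w(-.095,0,.0275))"
```

```text
togo [-0.0002 -0.001   0.0016] tooly 70.36 tilt [0.001  0.0005] F [-1.   0.5 -1.8] t 41.4
```

Scaled: -0.01 m is -0.2, -0.008 m is -0.16.

Emit:
send_path(
  ticks=[
    [[0, -0.02, 0.036, 0, 0, 0], [0, 0, 0, 0, 0, 0], [-0.16, 0, 0, 0, 0, 0], [-0.2, 0, 0, 0, 0, 0], [-0.2, 0, 0, 0, 0, 0], [-0.2, 0, 0, 0, 0, 0], [0, 0, 0, 0, 0, 0]],
  ],
)

```text
t: 42.1
tcp_pos: [0.4636, 0.0947, 0.0267]
ee_rot: [0.171, 0.985, -0.0, 0.001]
contact_force: [0.1, -0.6, -1.8]
grip_width: 0.0343
finger_force: 60.0
```

```bash
python3 -c "
from h import *
togo(r2w(-.018,0,.0275))"
```

```text
togo [-0.0379  0.0001 -0.0007] tooly 70.29 tilt [ 0.001  -0.0005] F [ 0.1 -0.6 -1.8] t 42.1
```

Scaled: -0.01 m is -0.2, -0.007 m is -0.14.

Emit:
send_path(
  ticks=[
    [[-0.14, 0, -0.012, 0, 0, 0], [-0.2, 0, 0, 0, 0, 0], [-0.2, 0, 0, 0, 0, 0], [-0.14, 0, 0, 0, 0, 0], [-0.06, 0, 0, 0, 0, 0], [-0.03, 0, 0, 0, 0, 0], [0, 0, 0, 0, 0, 0], [0, 0, 0, 0, 0, 0]],
  ],
)

```text
t: 42.9
tcp_pos: [0.498, 0.0827, 0.0272]
ee_rot: [0.17, 0.985, -0.0, -0.0]
contact_force: [-0.1, -0.3, -1.2]
grip_width: 0.0341
finger_force: 60.0
```

```bash
python3 -c "
from h import *
togo(r2w(-.0175,0,.026))"
```

```text
togo [-0.002  -0.0002  0.0012] tooly 70.37 tilt [-0.0003  0.    ] F [-0.1 -0.3 -1.2] t 42.9
```

Scaled: -0.002 m is -0.04, 0.0008 m is 0.016.

Emit:
send_path(
  ticks=[
    [[-0.04, 0, 0, 0, 0, 0], [0, 0, 0.016, 0, 0, 0], [0, 0, 0.012, 0, 0, 0], [0, 0, 0.004, 0, 0, 0], [0, 0, 0, 0, 0, 0]],
  ],
)

```text
t: 43.4
tcp_pos: [0.5002, 0.0819, 0.0258]
ee_rot: [0.171, 0.985, 0.0, 0.0]
contact_force: [-0.9, 1.2, 4.5]
grip_width: 0.0345
finger_force: 60.8
```

Emit:
send_path(
  ticks=[
    [[0, 0, 0, 0, 0, 0], [0, 0, 0, 0, 0, 0], [0, 0, 0, 0, 0, 0], [0, 0, 0, 0, 0, 0], [0, 0, 0, 0, 0, 0]],
  ],
  jaw=0.07,
)

```text
t: 43.9
tcp_pos: [0.5002, 0.0819, 0.0257]
ee_rot: [0.171, 0.985, -0.0, 0.0]
contact_force: [0.1, -0.1, -1.0]
grip_width: 0.0701
finger_force: 0.0
```

Emit:
send_path(
  ticks=[
    [[0, 0, -0.3, 0, 0, 0], [0, 0, -0.7, 0, 0, 0], [0, 0, -0.8, 0, 0, 0], [0, 0, -0.4, 0, 0, 0], [0, 0, 0, 0, 0, 0], [0, 0, 0, 0, 0, 0]],
  ],
)

```text
t: 44.5
tcp_pos: [0.5002, 0.0821, 0.1364]
ee_rot: [0.17, 0.985, 0.0, 0.0]
contact_force: [-0.2, 0.3, 0.2]
grip_width: 0.07
finger_force: 0.0
```

```bash
python3 - <<'E'
from h import *
c=cam('wrist');save(c,'w13')
print([np.round(proj(c,r2w(x,0,z)),1) for x,z in ((-.018,.064),(.036,.061),(-.018,.052),(.036,.052))],w2r(env.get_state()['tcp_pos']))
f=c["frame"][80:260,230:420]; cv2.imwrite('pics/w13c.png',cv2.resize(f[:,:,::-1],None,fx=3,fy=3,interpolation=cv2.INTER_CUBIC))
E
```

```text
[array([322.4, 211.6]), array([321.9, 270.3]), array([322.3, 206.5]), array([321.9, 264.8])] [-0.0175  0.0001]
```

View pics/w13c.png

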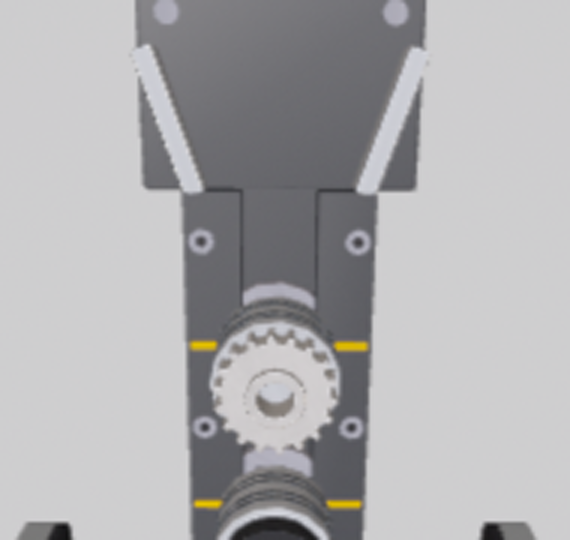

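The gear at crop (275,388) stands within about 1 mm of the front mark, with the collar behind it on its own mark. The gripper is open and clear, so I'm handing in.

```bash
python3 -c "
from workcell import env
print(env.hand_in())"
```

```text
the job is handed in; nothing more can be done
None
```

The job is handed in at about 45 s: the bush is seated in the blue plate, the collar and gear are back at their middle and front marks with the rear place free, and the gripper is open and clear; I viewed 15 pictures, one over the limit of 14.

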